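# Hang the square pastry frame on the drip rack

## Task

Pick up the wooden rod, thread it through the square steel pastry frame that lies on the pasta board, and lift and carry the frame on the rod (do not grip the frame itself). Lay the rod across the two forks of the drip rack so that the frame hangs on it between the forks, and let go. Leave the six-sided frame where it lies.

Things in the scene. Friction and masses are not known exactly. Their poses are not given: they have to be found in the camera images.
- rod: Straight dark wooden rod, 18 mm square in section, 320 mm long, 70 g, lying flat on the pasta board (a fixed wooden board whose top is 15 mm above the work surface). Origin: centre of the rod, 9 mm above the board at the start. Its y axis runs along its length; both ends are alike.
- square_frame: Loose square pastry frame of steel sheet, about 90 g: a square tube 65 mm wide and high, 40 mm long, walls 2.5 mm, bore 60 by 60 mm right through. Lies on a flat side on the board, bore level, left or right of the rod (the six-sided frame opposite), bore within 10 degrees of the world's y. Origin: centre of the bore, 32.5 mm above the board; y axis along the bore, z up at the start.
- hex_frame: Bystander: six-sided (hexagonal) pastry frame of the same steel, 65 mm across the flats, 75 mm across the corners, 40 mm long, lying on a flat with its bore level. Origin: centre of its bore, y axis along the bore. To be left alone.
- rack: Aluminium drip rack fixed on the board: base 100 x 290 x 6 mm, two upright forks 12 mm thick, 125 mm either side of the middle along its y axis. Fork: flat seat 26 mm wide, 90 mm above the underside; prongs flare to 68 mm apart at the tips, 125 mm up. A rod in both forks runs along y, its centre 99 mm above the underside. Origin: centre of the base's underside, on the board; z up.
Not all that is in view belongs to the job. Leave any blue or yellow look-alike of the square_frame alone.

How it is judged (in metres and radians):
On the way:
1. the square frame hangs in the air on the rod that is threaded through it (height (world z) of square_frame above 0.075 m and x of square_frame in the frame of rod between -0.033 and 0.033 m and z of square_frame in the frame of rod between -0.033 and 0.033 m and y of square_frame in the frame of rod between -0.16 and 0.16 m), for 0.2 s.
At the end, for the whole second after the job is handed in: Rod lies in both forks, centre 93-107 mm above the rack's underside, within 20 mm sideways, 40 mm lengthwise and 7 degrees of the rack's middle line; square frame hangs on it, rod through the bore, frame's centre within 105 mm of the rack's middle along the rod; both at rest (z of rod in the frame of rack between 0.093 and 0.107 m and x of rod in the frame of rack between -0.02 and 0.02 m and y of rod in the frame of rack between -0.04 and 0.04 m and angle between the y axis of rod and the y axis of rack, either way round below 0.12 rad and x of square_frame in the frame of rod between -0.033 and 0.033 m and z of square_frame in the frame of rod between -0.033 and 0.033 m and y of square_frame in the frame of rack between -0.105 and 0.105 m and linear speed of rod below 0.03 m/s and linear speed of square_frame below 0.05 m/s); the robot touches nothing.
It fails at once if the six-sided frame is moved (by more than 30 mm) (distance of hex_frame from where it was at the start of the episode above 0.03 m).
It fails at once if the square frame is lifted by the gripper's fingers instead of the rod (fingers press on it with over 3 N while it is off the board) (contact force between the fingers and square_frame above 3 N and height (world z) of square_frame above 0.06 m).
It also fails if it takes over 56 s, if anything falls off the work surface, if the arm or the gripper's body presses on something with over 40 N, if the wrist force passes 120 N, or if a joint passes its speed limit or range.

## Robot

A 6-joint arm with a two-finger parallel gripper is mounted at the origin on the work surface. World frame = base frame: x ahead of the robot, y to its left, z up, the work surface at z = 0. Lengths are in m, angles in degrees, forces in N, time in s.
With the tool pointing down it reaches from about 0.4 to 0.825 m from the base axis. Payload 7 kg.
Tool frame: the origin (TCP) lies between the finger pads; the fingertips stand 22 mm ahead of it and the grasp point (between the pads) lies 3 mm ahead of it; z points along the fingers, y is the line along which they close (so a half turn about z gives the same grasp; the last joint's range is limited). The gripper opens to 88 mm and grips with 3 to 60 N. Pads are 19 mm wide; open, the fingers measure 130 mm over their backs; the gripper's body (78 mm by 193 mm) begins 47 mm behind the grasp point.
Start: joints at [87.955, 20.546, 0.682, 0, -70.136, -16.507], TCP at [0.215, 0.64, 0.249] pointing down, gripper open.
Joint ranges: [-176.03, 176.03], [-82.01, 121.73], [-58.28, 71.71], [-173.87, 95.51], [-174.79, -0.11], [-173.66, 173.66]. Speed limits (degrees/s): [136.94, 136.94, 172.46, 180, 180, 180].

## Interface

Orientations are given as [roll, pitch, yaw] about the fixed x, y, z axes, in that order (R = Rz(yaw) Ry(pitch) Rx(roll)).
In Python, from plant import ctrl gives the robot as it stands.
- The arm moves only by the tool apply_moves, never from a script. Its argument "targets" is a list of rows, each an object with "travel": the shift along the tool's x, y, z in mm, a list of three; "roll": the turn about the tool's z in degrees; "jaw": the finger opening in mm, from 0 to 87.6. In form: [{"travel": [tx, ty, tz], "roll": roll, "jaw": jaw}, ...]. A call has 1 to 10 rows; each row shifts and turns the commanded pose from where the row before left it, along the tool's axes as they then stand; what a row does not reach is not made up. A row lasts 1/10 s, in which the tool goes at most 50 mm and 8.59 degrees, less where a joint would pass 70% of its speed; a pose out of reach is approached as far as the arm can. A call with a gripper value outside its range is refused whole. The fingers move at their own pace and stop on an object; the grip force is fixed at half the most. Time passes only in rows, so rows that do not move let the fingers close. It gives the time, the measured TCP pose, the force, the opening and the grip force at its end, in the units of the state.
- ctrl.get_obs(): the state, without advancing time (a new reading comes with each control period).
- ctrl.snapshot(name): name is "side" or "top" or "wrist"; returns the picture (400x640x3 uint8, red, green, blue); there is no depth.
- ctrl.calibration(name): a dict with "K" (3x3 intrinsics, pixels), "dist_coeffs" ([k1, k2, p1, p2, k3] as OpenCV has them; the pictures are not rectified), "extrinsics" (4x4, takes a point from camera to world coordinates); the wrist camera has in their place "hand_eye" (4x4, takes a point from camera to tool coordinates, whose origin is the TCP and whose axes are the flange's). Camera axes: x right, y down, z forward; pixel columns grow to the right and rows downward; lengths in m; the calibration is good to about 2 mm. A picture is of the moment at which its call begins: read the wrist's pose just before it. calibration takes no time and is no camera call.
- ctrl.close_job(): hands the job in; it is judged then, once.
The state is a dict: "clock": time; "joint_pos": joint angles; "qvel": joint speeds; "tau": joint torques, N m; "tool_pos": TCP position; "orientation": TCP orientation; "force": force on the tool from outside, world axes, zero at the start; "moment": the same for the moment, N m; "opening": finger opening in m; "gripper_force": force on a finger pad.
Only numpy, scipy, OpenCV 4.12 (cv2) and the standard library are available. Lean on these libraries where they do the work, as an engineer would, in place of code of your own. Each camera call takes 0.05 s, during which the arm holds its last target. There are 200 camera calls.

## Working session

There is one attempt and no reset: what is moved stays moved. The work goes in short steps, Python scripts to look and compute and a tool call to move; the robot and the scene stay as the last step left them, time stands still between calls to the robot, and variables do not carry over. Pictures are saved under pics/ and viewed, at most 10 in all, crops included, and the job is handed in when it is done.

Besides the shell and the picture viewer there is one more tool, called after "Call:" as name(argument=value, ...), one argument or row to a line, values as JSON. apply_moves: Moves the arm, as the interface text tells. Its arguments: {"type":"object","properties":{"targets":{"type":"array","items":{"type":"object","properties":{"travel":{"type":"array","items":{"type":"number"}},"roll":{"type":"number"},"jaw":{"type":"number"}}}}},"required":["targets"]}

```bash
mkdir -p pics; ls; python3 - <<'E'
from plant import ctrl
import cv2,numpy as np
np.set_printoptions(precision=4,suppress=True)
print(ctrl.get_obs())
for n in ("side","top","wrist"):
    c=ctrl.calibration(n)
    print(n,{k:np.array(v).tolist() for k,v in c.items()})
for n in ("side","top"):
    cv2.imwrite(f"pics/{n}0.png",ctrl.snapshot(n)[:,:,::-1])
E
```

```text
pics
{'clock': 0.0, 'joint_pos': array([ 87.9535,  20.5909,   0.6333,  -0.0189, -70.1332, -16.5076]), 'qvel': array([-0.0701, -0.0181,  0.0859,  0.1394, -0.0433, -0.0331]), 'tau': array([ -0.0003, -58.2714,  29.3052,   6.9972,   0.0069,  -0.0002]), 'tool_pos': array([0.2147, 0.6395, 0.2476]), 'orientation': array([179.9079,  -0.0087, -18.5605]), 'force': array([ 0.9592,  1.0699, -0.0372]), 'moment': array([ 0.0102,  0.0489, -0.0205]), 'gripper_force': 0.0, 'opening': 0.0877680655317657}
side {'K': [[367.6136146031672, 0.0, 326.4313145404371], [0.0, 367.6136146031672, 197.52669809703048], [0.0, 0.0, 1.0]], 'dist_coeffs': [0.002966732378831665, 0.0, 0.0, 0.0, 0.0], 'extrinsics': [[0.9887520956732272, -0.0983900438183234, 0.11264409695687509, 0.39124133303107056], [-0.1485327328956262, -0.7342421412081573, 0.6624398126113928, -0.549794728442051], [0.017530560754238374, -0.671720088542459, -0.7405975979492191, 0.8208587600232057], [0.0, 0.0, 0.0, 1.0]]}
top {'K': [[488.4993221081656, 0.0, 328.0976542509807], [0.0, 488.4993221081656, 200.65872382564552], [0.0, 0.0, 1.0]], 'dist_coeffs': [-0.11718677321329629, 0.0, 0.0, 0.0, 0.0], 'extrinsics': [[0.0038365524883991705, -0.9870590167726427, 0.16031150386927226, 0.25662475404750396], [-0.9999532469895815, -0.005209740225517342, -0.008146314613107027, 0.13080109594554887], [0.008876074582654932, -0.16027275506026148, -0.9870328562339739, 1.4664780086841496], [0.0, 0.0, 0.0, 1.0]]}
wrist {'K': [[299.1967921748204, 0.0, 318.4537154168001], [0.0, 299.1967921748204, 204.94121219181724], [0.0, 0.0, 1.0]], 'dist_coeffs': [-0.052437725400825703, 0.0, 0.0, 0.0, 0.0], 'hand_eye': [[0.00022731459587014148, -0.9657794537884365, -0.2593645985252902, 0.06857537793929032], [0.9999999031870844, 0.00012181554896296767, 0.00042283187507661293, 0.0002534454425522359], [-0.00037676769640491916, -0.25936466953130405, 0.9657793879789637, -0.13393880651398538], [0.0, 0.0, 0.0, 1.0]]}
```

View pics/side0.png

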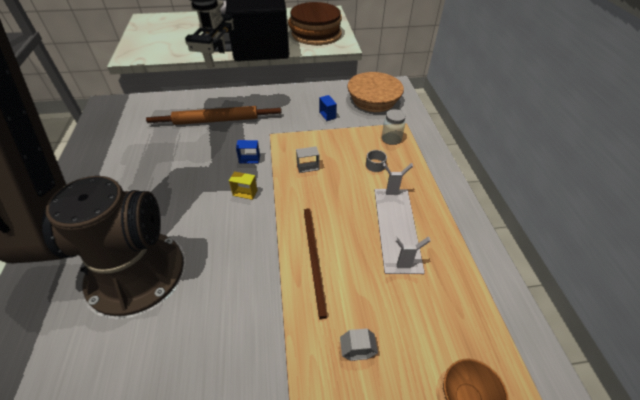

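View pics/top0.png

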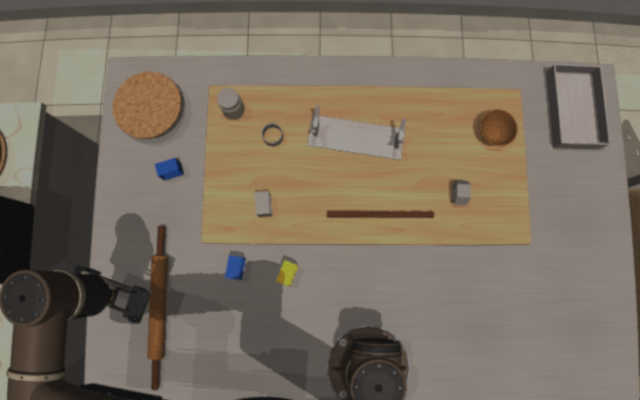

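Side view: the steel frame with a square opening is at (308,158), the faceted six-sided frame at (358,344), the rod runs (308,210)–(323,316), and the rack is at (400,230). In the top view these are at (262,203), (460,192), (328–433,214) and (357,137).

Candidates for the square frame:
- **Steel (308,158) side / (262,203) top:** fits, because it is steel, has a square opening and lies on the board opposite the six-sided one.
- **Blue (248,151) and (328,107), yellow (243,185):** coloured look-alikes lying off the board.
- **Dark ring (376,160):** round and not steel.
- **(358,344):** the hex frame.

Next I'll measure these and confirm the choice with an enlarged crop.

```bash
cat > h.py <<'E'
from plant import ctrl
import cv2, numpy as np
from scipy.spatial.transform import Rotation as R
np.set_printoptions(precision=4, suppress=True)
def tool_T(o):
    T=np.eye(4); T[:3,:3]=R.from_euler('xyz',o["orientation"],degrees=True).as_matrix(); T[:3,3]=o["tool_pos"]; return T
def shot(name):
    o=ctrl.get_obs(); c=ctrl.calibration(name); im=ctrl.snapshot(name)
    E=np.array(c["extrinsics"]) if name!="wrist" else tool_T(o)@np.array(c["hand_eye"])
    return im,(np.array(c["K"]),np.array(c["dist_coeffs"]),E)
def rays(cam,px):
    K,d,E=cam; u=cv2.undistortPoints(np.float64(px).reshape(-1,1,2),K,d)[:,0]
    v=np.c_[u,np.ones(len(u))]@E[:3,:3].T
    return E[:3,3],v/np.linalg.norm(v,axis=1)[:,None]
def plane(cam,px,z):
    o,v=rays(cam,px); return o+v*((z-o[2])/v[:,2])[:,None]
def tri(camA,a,camB,b):
    oa,va=rays(camA,a); ob,vb=rays(camB,b); out=[]
    for p,q in zip(va,vb):
        s,t=np.linalg.lstsq(np.c_[p,-q],ob-oa,rcond=None)[0]
        A,B=oa+s*p,ob+t*q; out.append(np.r_[(A+B)/2,np.linalg.norm(A-B)])
    return np.array(out)
def blob(mask,near):
    n,l,s,c=cv2.connectedComponentsWithStats(mask.astype(np.uint8))
    k=1+np.argmin([np.hypot(*(c[i]-near))+(1e4 if s[i,4]<40 else 0) for i in range(1,n)])
    return l==k
def box(m): return cv2.boxPoints(cv2.minAreaRect(np.argwhere(m)[:,::-1].astype(np.float32)))
def proj(cam,P):
    K,d,E=cam; Ei=np.linalg.inv(E); return cv2.projectPoints(np.float64(P),cv2.Rodrigues(Ei[:3,:3])[0],Ei[:3,3],K,d)[0][:,0]
E
python3 - <<'E'
from h import *
s,cs=shot("side"); t,ct=shot("top")
near={"rod":((315,263),(380,214)),"sq":((308,158),(262,203)),"hex":((358,344),(460,192)),"rack":((397,232),(357,137))}
for k,(a,b) in near.items():
    for nm,im,cam,n in (("side",s,cs,a),("top",t,ct,b)):
        hsv=cv2.cvtColor(im,cv2.COLOR_RGB2HSV)
        m=(hsv[...,2]<95)&(hsv[...,1]>60) if k=="rod" else (hsv[...,1]<45)&(hsv[...,2]>50)
        m=blob(m,n); p=box(m); print(k,nm,m.sum(),p.tolist())
        print(plane(cam,p,{"rod":.033,"sq":.08,"hex":.08,"rack":.021}[k])[:,:2].tolist())
a=cv2.resize(s[120:200,260:420],None,fx=4,fy=4,interpolation=2)
b=cv2.resize(t[100:230,200:480],None,fx=640/280,fy=640/280,interpolation=2)
cv2.imwrite("pics/crop1.png",np.vstack([a,b[:280]])[:,:,::-1])
E
```

```text
rod side 733 [[303.8163757324219, 209.449462890625], [311.4985656738281, 208.36492919921875], [326.9183044433594, 317.5880126953125], [319.2361145019531, 318.67254638671875]]
[[0.44142294741625976, 0.11866917435974833], [0.46326607035784084, 0.119760401025511], [0.45840589236635937, -0.2029989956882854], [0.4410921885641672, -0.20307548533953224]]
rod top 583 [[327.0, 211.0], [432.0, 211.0], [432.0, 217.0], [327.0, 217.0]]
[[0.45838821807732233, 0.1221033654300672], [0.45981494273189144, -0.1912657506042785], [0.44176450906181386, -0.19074024225406314], [0.4404715170111433, 0.1220284259711185]]
sq side 173 [[296.4892272949219, 147.80615234375], [317.5907897949219, 146.63385009765625], [318.1076965332031, 155.9384765625], [297.0061340332031, 157.11077880859375]]
[[0.4429195911056159, 0.3306128642371099], [0.5084103330518527, 0.32782373977807633], [0.504193827394265, 0.2844881694130329], [0.44038560543623484, 0.28741141298621253]]
sq top 338 [[254.75877380371094, 192.1400909423828], [269.3891296386719, 191.22569274902344], [270.85601806640625, 214.69651794433594], [256.2256774902344, 2
[... 794 characters left out ...]
ack side 3564 [[364.7026672363281, 152.21621704101562], [413.1891784667969, 144.1351318359375], [434.3243103027344, 270.9459533691406], [385.8377990722656, 279.02703857421875]]
[[0.6688799444750765, 0.3494199438698704], [0.8422025474559107, 0.3690999252992818], [0.7436217387078359, -0.11537509842158794], [0.6172946140917405, -0.12066431419331647]]
rack top 2876 [[307.4757385253906, 145.08355712890625], [313.4868469238281, 105.31779479980469], [405.8529968261719, 119.28012084960938], [399.8418884277344, 159.04588317871094]]
[[0.6632661289197378, 0.18260614768362282], [0.7915432524233849, 0.16546373730977107], [0.748734713650735, -0.12165490741697829], [0.621325571301514, -0.0997881752673627]]
```

View pics/crop1.png

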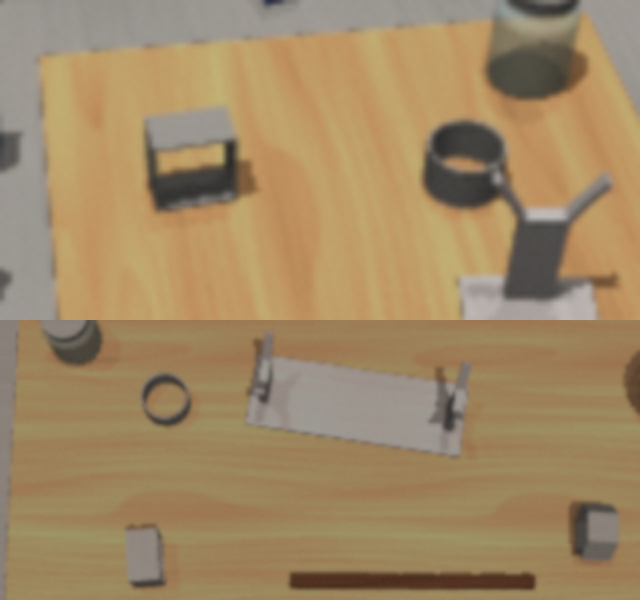

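The crop shows the square tube at side (308,158) / top (262,203), with a square opening and steel-grey colour, so this is the one meant. Its measured top centre is (0.474, 0.307) with a height near 0.08, agreeing from both views. The rod centre is about (0.450, -0.038) and the rack about (0.69, 0.034), turned about -8°. I'll move to a wrist look above the frame.

Call:
apply_moves(
  targets=[
    {"travel": [35,27.3,-5],"roll": 0,"jaw": 87},
    {"travel": [35,27.3,-5],"roll": 0,"jaw": 87},
    {"travel": [35,27.3,-5],"roll": 0,"jaw": 87},
    {"travel": [35,27.3,-5],"roll": 0,"jaw": 87},
    {"travel": [35,27.3,-5],"roll": 0,"jaw": 87},
    {"travel": [35,27.3,-5],"roll": 0,"jaw": 87},
    {"travel": [35,27.3,-5],"roll": 0,"jaw": 87},
    {"travel": [35,27.3,-5],"roll": 0,"jaw": 87},
    {"travel": [35,27.3,-5],"roll": 0,"jaw": 87},
    {"travel": [35,27.3,-5],"roll": 0,"jaw": 87},
  ],
)

```text
clock: 1.2
tool_pos: [0.4603, 0.268, 0.2989]
orientation: [-180.0, -0.0, -18.5]
force: [1.2, 1.1, -0.3]
opening: 0.0868
gripper_force: 0.0
```

Call:
apply_moves(
  targets=[
    {"travel": [0,0,0],"roll": 8,"jaw": 60},
    {"travel": [0,0,0],"roll": 8,"jaw": 60},
    {"travel": [0,0,0],"roll": 8,"jaw": 60},
    {"travel": [0,0,0],"roll": 8,"jaw": 60},
    {"travel": [0,0,0],"roll": 8,"jaw": 60},
    {"travel": [0,0,0],"roll": 8,"jaw": 60},
    {"travel": [0,0,0],"roll": 8,"jaw": 60},
    {"travel": [0,0,0],"roll": 8,"jaw": 60},
    {"travel": [0,0,0],"roll": 7.4,"jaw": 60},
    {"travel": [0,0,0],"roll": 0,"jaw": 60},
  ],
)

```text
clock: 2.2
tool_pos: [0.4596, 0.2696, 0.2985]
orientation: [180.0, -0.0, -90.1]
force: [0.8, 0.2, 0.2]
opening: 0.0602
gripper_force: 0.0
```

```bash
python3 - <<'E'
from h import *
w,cw=shot("wrist"); np.savez("w1.npz",w=w,E=cw[2])
print(proj(cw,[[.474,.307,.08],[.45,.121,.033],[.45,-.04,.033],[.69,.034,.02]]))
cv2.imwrite("pics/w1.png",w[:,:,::-1])
E
```

```text
[[305.821  214.7056]
 [325.1526  59.5255]
 [325.5575 -87.6456]
 [133.4151  -8.2143]]
```

View pics/w1.png

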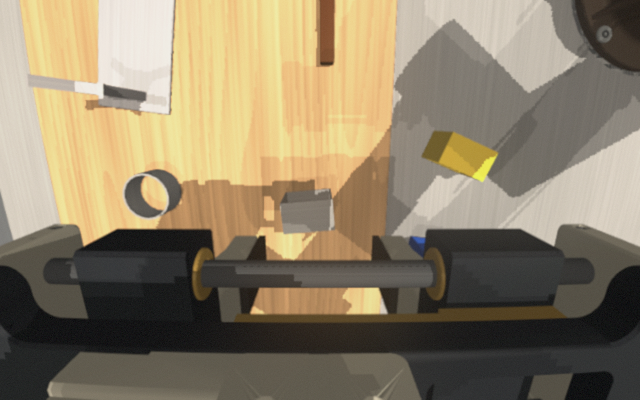

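The wrist view shows the square frame at (307,212), partly next to the fingers, the rod end at (325,65) and the ring at (153,193). I'll back off towards the rod for a cleaner second place.

Call:
apply_moves(
  targets=[
    {"travel": [45,0,10],"roll": 0,"jaw": 60},
    {"travel": [45,0,10],"roll": 0,"jaw": 60},
    {"travel": [0,0,0],"roll": 0,"jaw": 60},
  ],
)

```text
clock: 2.55
tool_pos: [0.4584, 0.1758, 0.2775]
orientation: [179.9, -0.1, -89.9]
force: [0.6, -0.2, 0.1]
opening: 0.0596
gripper_force: 0.0
```

```bash
python3 - <<'E'
from h import *
w,cw=shot("wrist"); np.savez("w2.npz",w=w,E=cw[2])
p=proj(cw,[[.474,.307,.08],[.45,.121,.033]]);print(p)
x,y=p[0].astype(int)
a=w[y-55:y+55,x-70:x+70]
cv2.imwrite("pics/w2.png",cv2.resize(a,None,fx=5,fy=5,interpolation=2)[:,:,::-1]); print(x-70,y-55)
E
```

```text
[[304.4266 291.6315]
 [324.0225 137.4957]]
234 236
```

View pics/w2.png

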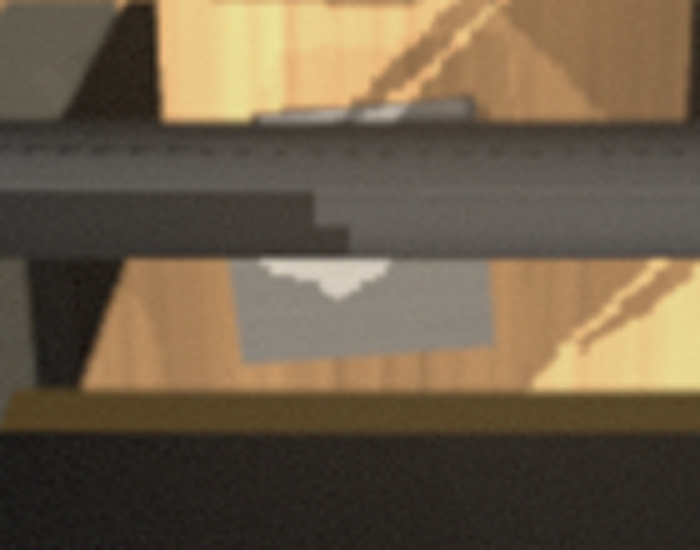

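The far top edge runs from pixel (282.9,308.5) to (332.7,304.7). I'll compute it and match it in the first wrist view to get the height.

```bash
python3 - <<'E'
from h import *
c=ctrl.calibration("wrist");K,d=np.array(c["K"]),np.array(c["dist_coeffs"])
z1,z2=np.load("w1.npz"),np.load("w2.npz"); c1,c2=(K,d,z1["E"]),(K,d,z2["E"])
p2=[[282.9,308.5],[332.7,304.7]]
P=plane(c2,p2,.08); print(P); g=proj(c1,P); print("pred in w1",g)
gray=cv2.cvtColor(z1["w"],cv2.COLOR_RGB2GRAY)
q=cv2.goodFeaturesToTrack(gray[180:245,265:350],12,.05,5)[:,0]+[265,180]
q=cv2.cornerSubPix(gray,q.astype(np.float32),(3,3),(-1,-1),(3,30,.01));print(q)
p1=np.array([q[np.argmin(np.hypot(*(q-x).T))] for x in g]); print(p1,tri(c1,p1,c2,p2))
dlt=P[1]-P[0]; print("len",np.linalg.norm(dlt),"yaw",np.degrees(np.arctan2(-dlt[1],-dlt[0])))
# front bottom edge
B=plane(c2,[[234+253/5,236+120/5],[234+472/5,236+98/5]],.0175);print(B,np.linalg.norm(B[0]-B[1]),np.degrees(np.arctan2(*(B[0]-B[1])[1::-1])))
E
```

```text
[[0.5017 0.3315 0.08  ]
 [0.4384 0.3257 0.08  ]]
pred in w1 [[283.9744 233.4057]
 [334.5689 229.0435]]
[[329.9315 188.234 ]
 [315.094  194.6201]
 [331.7354 197.8985]
 [316.595  230.7569]
 [301.3315 240.892 ]
 [271.225  185.1486]
 [273.8581 231.7104]
 [273.3548 220.1061]
 [304.     234.    ]
 [279.8383 203.7156]
 [332.     229.    ]
 [269.6865 195.6762]]
[[273.8581 231.7104]
 [332.     229.    ]] [[0.5059 0.3231 0.0941 0.0122]
 [0.44   0.3255 0.0804 0.0032]]
len 0.06356195609224452 yaw 5.186741731536804
[[0.505  0.2936 0.0175]
 [0.4422 0.2865 0.0175]] 0.06323321030539879 6.388827784781648
```

Frame: the corner height is 0.080 as it should be, the centre is (0.472, 0.309), and the bore is turned about +5.4° from y. Now to the rod.

Call:
apply_moves(
  targets=[
    {"travel": [39,1.3,25],"roll": 0,"jaw": 60},
    {"travel": [39,1.3,25],"roll": 0,"jaw": 60},
    {"travel": [39,1.3,25],"roll": 0,"jaw": 60},
    {"travel": [39,1.3,25],"roll": 0,"jaw": 60},
    {"travel": [39,1.3,25],"roll": 0,"jaw": 60},
    {"travel": [39,1.3,25],"roll": 0,"jaw": 60},
    {"travel": [0,0,0],"roll": 0,"jaw": 60},
  ],
)

```text
clock: 3.3
tool_pos: [0.4499, -0.0573, 0.1256]
orientation: [179.7, -0.1, -90.0]
force: [-0.1, 0.6, -0.4]
opening: 0.0598
gripper_force: 0.0
```

```bash
python3 - <<'E'
from h import *
w,cw=shot("wrist"); print(ctrl.get_obs()["tool_pos"],cw[2][:3,3])
cv2.imwrite("pics/w3.png",w[:,:,::-1])
hsv=cv2.cvtColor(w,cv2.COLOR_RGB2HSV)
print(proj(cw,[[.4505,-.195,.033],[.4505,-.06,.033]]))
for r in range(20,230,25):
    m=(hsv[r,240:400,2]<110)&(hsv[r,240:400,1]>90); i=np.where(m)[0]+240
    if len(i): print(r,i.min(),i.max(),plane(cw,[[i.min()-.5,r],[i.max()+.5,r]],.033)[:,:2].tolist(), np.median(hsv[r,i],axis=0))
E
```

```text
[ 0.4514 -0.0558  0.1272] [ 0.4495 -0.1267  0.2596]
[[315.1321  23.6415]
 [315.5643 212.4977]]
45 306 307 [[0.45722607974599777, -0.18128334989194184], [0.4558355811114689, -0.18128220005830686]] [ 12.5 149.5 106. ]
70 306 310 [[0.4573702219076437, -0.16484660978664412], [0.4538383543769694, -0.16484428426855602]] [ 12. 151. 105.]
95 307 308 [[0.45680777330613154, -0.14793713774095657], [0.455370956117031, -0.1479359197665479]] [ 12.5 147.5 101. ]
120 307 308 [[0.4569632092451832, -0.13048993533861514], [0.4555003920243691, -0.13048850623014757]] [ 13.  155.5 102.5]
145 307 309 [[0.4571309101904349, -0.11243349785954447], [0.454894603149038, -0.11243106919959925]] [ 13. 149. 106.]
170 307 328 [[0.45731179819073037, -0.09369096830991151], [0.4405752880837251, -0.09367649377233248]] [ 12. 148. 107.]
195 307 329 [[0.4575069822317218, -0.07417766737798151], [0.4396336049368484, -0.0741540954044244]] [ 14. 142.  73.]
220 307 329 [[0.4577177864846194, -0.05379903338512913], [0.43943864665090676, -0.05376586506478062]] [ 13. 144.  75.]
```

View pics/w3.png

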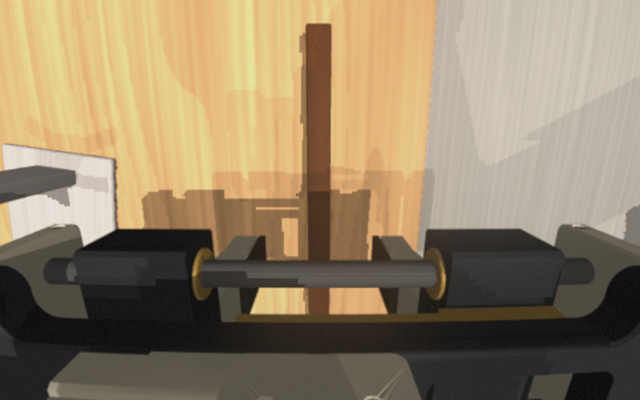

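The rod edges come out at x 0.4395–0.4575, exactly 18 mm apart at z=0.033, so the height checks. It is straight along y, with its far end at pixel (318,24), y≈-0.195. Descending to grip.

Call:
apply_moves(
  targets=[
    {"travel": [0,2,20],"roll": 0,"jaw": 60},
    {"travel": [0,0,20],"roll": 0,"jaw": 60},
    {"travel": [0,0,20],"roll": 0,"jaw": 60},
    {"travel": [0,0,15],"roll": 0,"jaw": 60},
    {"travel": [0,0,8],"roll": 0,"jaw": 60},
    {"travel": [0,0,0],"roll": 0,"jaw": 60},
    {"travel": [0,0,0],"roll": 0,"jaw": 60},
  ],
)

```text
clock: 4.05
tool_pos: [0.4511, -0.0536, 0.0462]
orientation: [-179.9, 0.0, -89.9]
force: [0.6, -0.0, -0.5]
opening: 0.0598
gripper_force: 0.0
```

Call:
apply_moves(
  targets=[
    {"travel": [0,0,4],"roll": 0,"jaw": 60},
    {"travel": [0,0,0],"roll": 0,"jaw": 40},
    {"travel": [0,0,0],"roll": 0,"jaw": 10},
    {"travel": [0,0,0],"roll": 0,"jaw": 10},
    {"travel": [0,0,0],"roll": 0,"jaw": 10},
    {"travel": [0,0,0],"roll": 0,"jaw": 10},
    {"travel": [0,0,0],"roll": 0,"jaw": 10},
  ],
)

```text
clock: 4.75
tool_pos: [0.4501, -0.0543, 0.0416]
orientation: [180.0, -0.0, -90.0]
force: [-0.9, 0.3, 3.1]
opening: 0.0176
gripper_force: 28.1
```

Call:
apply_moves(
  targets=[
    {"travel": [0,0,-12],"roll": 0,"jaw": 10},
    {"travel": [0,0,-12],"roll": 0,"jaw": 10},
    {"travel": [0,0,0],"roll": -5.4,"jaw": 10},
    {"travel": [-25,-11,0],"roll": 0,"jaw": 10},
    {"travel": [-25,-11,0],"roll": 0,"jaw": 10},
    {"travel": [-25,-11,0],"roll": 0,"jaw": 10},
    {"travel": [-25,-11,0],"roll": 0,"jaw": 10},
    {"travel": [-25,-11,0],"roll": 0,"jaw": 10},
    {"travel": [0,0,0],"roll": 0,"jaw": 10},
    {"travel": [0,0,0],"roll": 0,"jaw": 10},
  ],
)

```text
clock: 5.75
tool_pos: [0.4928, 0.0757, 0.0652]
orientation: [180.0, -0.0, -84.5]
force: [-0.6, 0.7, -1.0]
opening: 0.0177
gripper_force: 30.0
```

```bash
python3 - <<'E'
from h import *
s,cs=shot("side"); t,ct=shot("top"); o=ctrl.get_obs(); print(o["tool_pos"],o["orientation"],o["opening"],o["force"])
a=cv2.resize(s[120:270,240:400],None,fx=4,fy=4,interpolation=2)[:600]
print(a.shape); cv2.imwrite("pics/s4.png",a[:,:,::-1])
for nm,im,cam,n in (("side",s,cs,None),("top",t,ct,None)):
    hsv=cv2.cvtColor(im,cv2.COLOR_RGB2HSV); m=(hsv[...,2]<95)&(hsv[...,1]>60)
    d=np.array([-.094,.9956,0]);c=np.r_[o["tool_pos"][:2],.0475]
    n=proj(cam,[c+.1*d])[0]; b=blob(m,n); p=box(b); print(nm,n,b.sum(),p.tolist()); print(plane(cam,p,.0565)[:,:2].tolist())
    print("frame front mid etc", proj(cam,[[.474,.289,.08],c+.179*d]))
E
```

```text
[0.4925 0.0748 0.0653] [179.9488  -0.0155 -84.5726] 0.017880374962590533 [ 0.0229  0.3731 -0.2738]
(600, 640, 3)
side [315.9414 190.1801] 82 [[297.8918762207031, 190.3513641357422], [314.5945739746094, 187.5675811767578], [316.3243103027344, 197.9459686279297], [299.6216125488281, 200.72975158691406]]
[[0.4308881212363437, 0.1720428546578845], [0.47949376864849774, 0.1766607602876914], [0.47917904546408285, 0.13609318451344887], [0.43180308594242794, 0.13191160802059532]]
frame front mid etc [[308.0281 155.8099]
 [310.146  171.7025]]
top [309.3105 201.9133] 9058 [[229.16650390625, 210.53097534179688], [358.49237060546875, 133.89340209960938], [427.72283935546875, 250.71981811523438], [298.39697265625, 327.3573913574219]]
[[0.4548621991945796, 0.4083024540651038], [0.6890634511688387, 0.028740799730446215], [0.3401146289039187, -0.1702468097799337], [0.12224982783031238, 0.20175410463405424]]
frame front mid etc [[269.0856 203.0337]
 [282.5413 204.2677]]
```

View pics/s4.png

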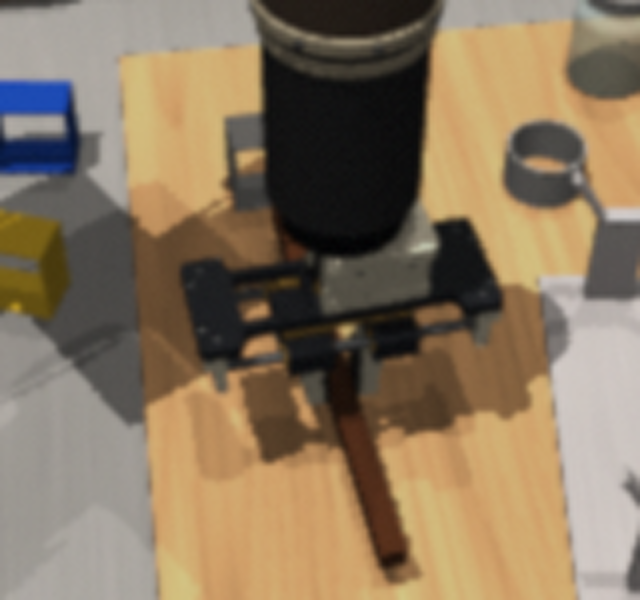

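The gripped rod points at the frame, with the frame at crop (245,160) and the rod just ahead of it. Threading now.

Call:
apply_moves(
  targets=[
    {"travel": [-20,0,0],"roll": 0,"jaw": 10},
    {"travel": [-20,0,0],"roll": 0,"jaw": 10},
    {"travel": [-20,0,0],"roll": 0,"jaw": 10},
    {"travel": [-20,0,0],"roll": 0,"jaw": 10},
    {"travel": [-20,0,0],"roll": 0,"jaw": 10},
    {"travel": [0,0,0],"roll": 0,"jaw": 10},
  ],
)

```text
clock: 6.45
tool_pos: [0.4837, 0.1759, 0.0657]
orientation: [-180.0, 0.0, -84.5]
force: [-0.5, 0.0, -0.4]
opening: 0.0176
gripper_force: 30.0
```

```bash
python3 - <<'E'
from h import *
w,cw=shot("wrist"); s,cs=shot("side"); o=ctrl.get_obs(); print(o["tool_pos"],o["orientation"],o["force"])
print(proj(cs,[[.472,.309,.08]]))
a=cv2.resize(s[120:195,250:350],None,fx=4,fy=4,interpolation=2); b=cv2.resize(w[200:330,150:450],None,fx=4/3,fy=4/3)
cv2.imwrite("pics/s5.png",np.vstack([a,b])[:,:,::-1])
E
```

```text
[0.4832 0.1743 0.0655] [179.9717  -0.0128 -84.556 ] [-0.0381 -0.5386 -1.2318]
[[306.6261 151.5643]]
```

View pics/s5.png

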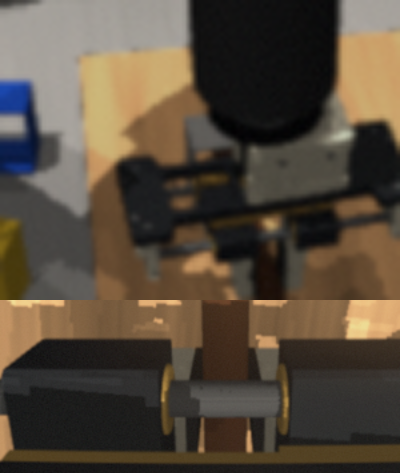

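The frame has not moved and there is no contact force. Going the rest of the way.

Call:
apply_moves(
  targets=[
    {"travel": [-20,0,0],"roll": 0,"jaw": 10},
    {"travel": [-20,0,0],"roll": 0,"jaw": 10},
    {"travel": [-20,0,0],"roll": 0,"jaw": 10},
    {"travel": [-16,0,0],"roll": 0,"jaw": 10},
    {"travel": [-8,0,0],"roll": 0,"jaw": 10},
    {"travel": [0,0,0],"roll": 0,"jaw": 10},
    {"travel": [0,0,0],"roll": 0,"jaw": 10},
  ],
)

```text
clock: 7.25
tool_pos: [0.4754, 0.2579, 0.0654]
orientation: [180.0, -0.0, -84.6]
force: [0.1, -0.7, -0.9]
opening: 0.0178
gripper_force: 30.0
```

Call:
apply_moves(
  targets=[
    {"travel": [0,0,-10],"roll": 0,"jaw": 10},
    {"travel": [0,0,-6],"roll": 0,"jaw": 10},
    {"travel": [0,0,-3],"roll": 0,"jaw": 10},
    {"travel": [0,0,-3],"roll": 0,"jaw": 10},
    {"travel": [0,0,-4],"roll": 0,"jaw": 10},
    {"travel": [0,0,-7],"roll": 0,"jaw": 10},
    {"travel": [0,0,-12],"roll": 0,"jaw": 10},
    {"travel": [0,0,-15],"roll": 0,"jaw": 10},
    {"travel": [0,0,-10],"roll": 0,"jaw": 10},
    {"travel": [0,0,0],"roll": 0,"jaw": 10},
  ],
)

```text
clock: 8.25
tool_pos: [0.4764, 0.2593, 0.1375]
orientation: [-179.8, 0.1, -84.5]
force: [0.5, -0.3, -1.7]
opening: 0.0179
gripper_force: 30.0
```

Call:
apply_moves(
  targets=[
    {"travel": [0,0,-10],"roll": 0,"jaw": 10},
    {"travel": [0,0,-18],"roll": 0,"jaw": 10},
    {"travel": [0,0,-20],"roll": 0,"jaw": 10},
    {"travel": [0,0,-20],"roll": 0,"jaw": 10},
    {"travel": [0,0,-16],"roll": 0,"jaw": 10},
    {"travel": [0,0,-8],"roll": 0,"jaw": 10},
    {"travel": [0,0,0],"roll": 0,"jaw": 10},
    {"travel": [0,0,0],"roll": 0,"jaw": 10},
  ],
)

```text
clock: 9.05
tool_pos: [0.4752, 0.2583, 0.2268]
orientation: [179.9, -0.0, -84.6]
force: [-0.5, -0.3, -2.5]
opening: 0.0182
gripper_force: 30.0
```

```bash
python3 - <<'E'
from h import *
s,cs=shot("side"); t,ct=shot("top"); o=ctrl.get_obs(); print(o["tool_pos"],o["orientation"],o["force"],o["opening"])
# rack: base corner/edges in top view on z=.021, forks' seats
a=cv2.resize(s[60:180,240:440],None,fx=3,fy=3,interpolation=2)
b=cv2.resize(t[100:170,290:430],None,fx=600/140,fy=600/140,interpolation=2)[:240]
cv2.imwrite("pics/s6.png",np.vstack([a,b])[:,:,::-1])
cv2.imwrite("pics/full_t6.png",t[:,:,::-1]);cv2.imwrite("pics/full_s6.png",s[:,:,::-1])
E
```

```text
[0.4751 0.2582 0.2264] [179.9092  -0.0618 -84.5585] [-0.317  -0.0644 -1.7445] 0.017747048184488103
```

View pics/s6.png

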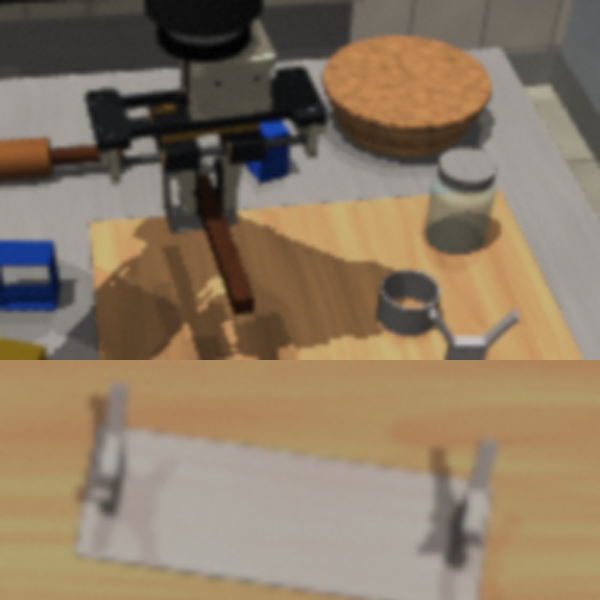

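The rod and frame are off the board, seen behind the fingers at about (205,205) with about 2 N of weight. The rack is clear in the top view. I'll fit its base edges and triangulate the bright fork seats.

```bash
python3 - <<'E'
from h import *
s=cv2.imread("pics/full_s6.png")[:,:,::-1]; t=cv2.imread("pics/full_t6.png")[:,:,::-1]
cam={n:(np.array(ctrl.calibration(n)["K"]),np.array(ctrl.calibration(n)["dist_coeffs"]),np.array(ctrl.calibration(n)["extrinsics"])) for n in("side","top")}
hs=cv2.cvtColor(np.ascontiguousarray(t),cv2.COLOR_RGB2HSV); m=blob(cv2.morphologyEx(((hs[...,1]<55)&(hs[...,2]>90)).astype(np.uint8),cv2.MORPH_OPEN,np.ones((3,3)))>0,(357,137))
def edge(cols,f): return plane(cam["top"],[[c,f(np.where(m[100:175,c])[0])+100] for c in cols],.021)
lo=edge(range(318,388),lambda r:r.max()+.5); hi=edge(range(330,380),lambda r:r.min()-.5)
for e in(lo,hi):
    k=np.polyfit(e[:,1],e[:,0],1); print("edge dx/dy",k,"deg",np.degrees(np.arctan(k[0])),"rms",np.std(e[:,0]-np.polyval(k,e[:,1])))
rr=range(130,150)
L=plane(cam["top"],[[np.where(m[r,290:430])[0].min()+289.5,r] for r in range(128,142)],.021); 
Rr=plane(cam["top"],[[np.where(m[r,290:430])[0].max()+290.5,r] for r in range(138,156)],.021)
print("L",L[::4,:2].tolist(),"R",Rr[::4,:2].tolist())
kl,kh=np.polyfit(lo[:,1],lo[:,0],1),np.polyfit(hi[:,1],hi[:,0],1)
a=np.arctan((kl[0]+kh[0])/2); y=np.array([np.sin(a),np.cos(a)]); x=np.array([np.cos(a),-np.sin(a)])
c=(np.median(L[:,:2]@y)+np.median(Rr[:,:2]@y))/2; cx=(np.median(lo[:,:2]@x)+np.median(hi[:,:2]@x))/2
C=cx*x+c*y; print("centre",C,"len",np.median(L[:,:2]@y)-np.median(Rr[:,:2]@y),"wid",np.median(hi[:,:2]@x)-np.median(lo[:,:2]@x),"rot deg",-np.degrees(a))
for sg in(1,-1):
    P=np.r_[C+sg*.125*y,.105]; q=[]
    for n,im in(("side",s),("top",t)):
        p=proj(cam[n],[P])[0]; i,j=np.round(p).astype(int); r=9
        g=cv2.cvtColor(np.ascontiguousarray(im),cv2.COLOR_RGB2GRAY)[j-r:j+r+1,i-r:i+r+1]
        print(n,p); print(g[3:-3] if n=="side" else g[::1])
E
```

```text
edge dx/dy [0.1481 0.6358] deg 8.426210731780708 rms 0.0009369360326137035
edge dx/dy [0.1498 0.7361] deg 8.520055213811274 rms 0.0009235189334596548
L [[0.7178115658120481, 0.173939143359539], [0.7049615852218001, 0.1768751447133797], [0.6921575073430601, 0.17980253080465952], [0.6793984256629991, 0.18272149417998526]] R [[0.6881668489945365, -0.10959791768402072], [0.6753853499688096, -0.10927717866442474], [0.6626154841537389, -0.10586909260605748], [0.649922425432567, -0.10556285518562802], [0.6372419622760833, -0.1021796745650547]]
centre [0.6911 0.0344] len 0.2874009827416536 wid 0.09929837614159254 rot deg -8.473138697310521
side [396.4029 172.5906]
[[110 138 158 162 162 161 159 159 158 160 160 157 153 152 155 163 166 167
  163]
 [ 96 123 152 161 163 161 160 159 159 159 161 161 155 154 155 160 162 157
  150]
 [ 90 109 137 156 161 161 159 159 158 158 160 161 161 158 157 158 154 145
  137]
 [100  98 116 143 158 161 161 159 159 159 158 161 161 161 158 153 143 137
  126]
 [126  96  99 129 156 167 168 167 167 166 165 167 167 164 155 144 136 125
  110]
 [149 106  92 115 155 179 184 
[... 4125 characters left out ...]
 115 152 167 167 161 156 153 149 149 146 144
  144]
 [120 112 109  97  80  67  80 125 157 167 166 155 148 149 148 148 145 143
  142]
 [128 115 109  96  75  62  83 130 156 163 163 153 144 145 147 146 144 143
  144]
 [128 115 109  95  73  62  79 117 138 146 151 148 141 145 146 145 145 145
  146]
 [119 114 109  94  73  59  69  95 111 119 128 138 137 140 144 143 143 143
  146]
 [114 113 110  94  72  61  63  79  95 102 110 125 133 137 140 141 140 143
  145]
 [112 113 109  92  70  58  63  78  97 106 109 120 132 138 139 140 141 143
  145]
 [113 112 108  90  68  61  68  91 115 126 126 127 135 140 140 141 143 146
  147]
 [121 120 110  88  68  64  74 101 131 146 146 140 141 141 141 142 146 148
  148]]
```

The seats fall within 1 px of the predicted positions in the side view (z=0.105), and the base measures 287×99 mm. So the rack centre is (0.691, 0.034), turned -8.5°. Turning the rod and carrying it over.

Call:
apply_moves(
  targets=[
    {"travel": [0,0,-4],"roll": 2,"jaw": 10},
    {"travel": [0,0,-6],"roll": 4,"jaw": 10},
    {"travel": [0,0,-6],"roll": 4.9,"jaw": 10},
    {"travel": [0,0,-4],"roll": 3,"jaw": 10},
    {"travel": [4,-4.7,0],"roll": 0,"jaw": 10},
    {"travel": [8,-9.5,0],"roll": 0,"jaw": 10},
    {"travel": [12.8,-15.1,0],"roll": 0,"jaw": 10},
    {"travel": [16,-18.9,0],"roll": 0,"jaw": 10},
    {"travel": [16,-18.9,0],"roll": 0,"jaw": 10},
    {"travel": [16,-18.9,0],"roll": 0,"jaw": 10},
  ],
)

```text
clock: 10.15
tool_pos: [0.5508, 0.1722, 0.2468]
orientation: [180.0, -0.0, -98.4]
force: [0.5, 0.3, -1.0]
opening: 0.0178
gripper_force: 30.0
```

Call:
apply_moves(
  targets=[
    {"travel": [16,-18.9,0],"roll": 0,"jaw": 10},
    {"travel": [16,-18.9,0],"roll": 0,"jaw": 10},
    {"travel": [16,-18.9,0],"roll": 0,"jaw": 10},
    {"travel": [16,-18.9,0],"roll": 0,"jaw": 10},
    {"travel": [16,-18.9,0],"roll": 0,"jaw": 10},
    {"travel": [16,-18.9,0],"roll": 0,"jaw": 10},
    {"travel": [16,-18.9,0],"roll": 0,"jaw": 10},
    {"travel": [12.8,-15.1,0],"roll": 0,"jaw": 10},
    {"travel": [8,-9.5,0],"roll": 0,"jaw": 10},
    {"travel": [3,-3.8,0],"roll": 0,"jaw": 10},
  ],
)

```text
clock: 11.15
tool_pos: [0.6894, 0.0146, 0.2467]
orientation: [179.9, -0.0, -98.5]
force: [0.1, 0.5, -1.0]
opening: 0.0178
gripper_force: 30.0
```

Call:
apply_moves(
  targets=[
    {"travel": [0,0,0],"roll": 0,"jaw": 10},
    {"travel": [0,0,0],"roll": 0,"jaw": 10},
  ],
)

```text
clock: 11.35
tool_pos: [0.6886, 0.0165, 0.2476]
orientation: [180.0, 0.0, -98.4]
force: [0.2, -1.0, -1.0]
opening: 0.0175
gripper_force: 30.0
```

```bash
python3 - <<'E'
from h import *
s,cs=shot("side"); t,ct=shot("top"); w,cw=shot("wrist"); o=ctrl.get_obs(); print(o["tool_pos"],o["orientation"],o["force"],o["opening"])
T=o["tool_pos"]; d=np.array([.1473,.9891,0]); c=T-[0,0,.0176]
for n,im,cam in(("side",s,cs),("wrist",w,cw)):
    cv2.imwrite(f"pics/full_{n}7.png",im[:,:,::-1])
    hs=cv2.cvtColor(im,cv2.COLOR_RGB2HSV); m=(hs[...,2]<130)&(hs[...,1]>110)&((hs[...,0]<12))
    for q in(-.1,.15):
        p=proj(cam,[c+q*d])[0]
        b=blob(m,p); print(n,q,p,b.sum(),box(b).round(1).tolist())
    print("pred ends top z",proj(cam,[c-.141*d+[0,0,.009],c+.179*d+[0,0,.009]]))
E
```

```text
[0.6887 0.0167 0.248 ] [-179.9771    0.0166  -98.3904] [-0.1166  0.0965 -1.0826] 0.017532490191466143
side -0.1 [420.6995 209.5662] 463 [[407.5, 169.1999969482422], [416.29998779296875, 167.3000030517578], [429.1000061035156, 226.10000610351562], [420.29998779296875, 228.0]]
side 0.15 [403.8567 135.5207] 463 [[407.5, 169.1999969482422], [416.29998779296875, 167.3000030517578], [429.1000061035156, 226.10000610351562], [420.29998779296875, 228.0]]
pred ends top z [[425.1363 222.1296]
 [402.8709 125.8006]]
wrist -0.1 [316.2601  58.885 ] 5957 [[300.0, 0.0], [337.0, 0.0], [337.0, 214.0], [300.0, 214.0]]
wrist 0.15 [316.4615 449.8996] 388 [[304.0, 312.0], [304.0, 289.0], [334.0, 289.0], [334.0, 312.0]]
pred ends top z [[316.1193 -49.6667]
 [316.4151 489.9833]]
```

The rod end appears at side pixel (424,227), matching the prediction, so the rod is level and has not slipped. Lowering.

Call:
apply_moves(
  targets=[
    {"travel": [0,0,8],"roll": 0,"jaw": 10},
    {"travel": [0,0,15],"roll": 0,"jaw": 10},
    {"travel": [0,0,20],"roll": 0,"jaw": 10},
    {"travel": [0,0,20],"roll": 0,"jaw": 10},
    {"travel": [0,0,18],"roll": 0,"jaw": 10},
    {"travel": [0,0,12],"roll": 0,"jaw": 10},
    {"travel": [0,0,8],"roll": 0,"jaw": 10},
    {"travel": [0,0,5],"roll": 0,"jaw": 10},
    {"travel": [0,0,3],"roll": 0,"jaw": 10},
    {"travel": [0,0,0],"roll": 0,"jaw": 10},
  ],
)

```text
clock: 12.5
tool_pos: [0.6891, 0.016, 0.1386]
orientation: [-180.0, 0.0, -98.4]
force: [-0.1, -1.0, -1.6]
opening: 0.0174
gripper_force: 30.0
```

```bash
python3 - <<'E'
from h import *
s,cs=shot("side"); o=ctrl.get_obs(); print(o["tool_pos"],o["force"],o["opening"])
a=cv2.resize(s[100:290,330:490],None,fx=3.1,fy=3.1,interpolation=2)
cv2.imwrite("pics/s8.png",a[:,:,::-1])
E
```

```text
[0.6893 0.016  0.139 ] [-0.8346  1.018  -0.7144] 0.01767934336142757
```

View pics/s8.png

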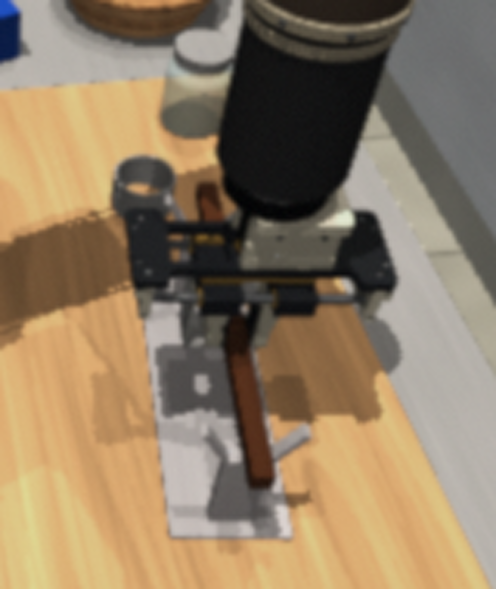

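The rod sits between the prongs of the near fork (crop (255,460)), a few mm above the seat, and the far end is over the other fork. Lowering the last millimetres and watching the force.

Call:
apply_moves(
  targets=[
    {"travel": [0,0,2],"roll": 0,"jaw": 10},
    {"travel": [0,0,2],"roll": 0,"jaw": 10},
    {"travel": [0,0,1],"roll": 0,"jaw": 10},
    {"travel": [0,0,0],"roll": 0,"jaw": 10},
    {"travel": [0,0,0],"roll": 0,"jaw": 10},
  ],
)

```text
clock: 13.05
tool_pos: [0.689, 0.0159, 0.1336]
orientation: [-180.0, -0.0, -98.5]
force: [0.2, -0.1, -1.8]
opening: 0.0176
gripper_force: 30.0
```

Call:
apply_moves(
  targets=[
    {"travel": [0,0,1],"roll": 0,"jaw": 10},
    {"travel": [0,0,1],"roll": 0,"jaw": 10},
    {"travel": [0,0,0],"roll": 0,"jaw": 10},
    {"travel": [0,0,0],"roll": 0,"jaw": 10},
  ],
)

```text
clock: 13.45
tool_pos: [0.6891, 0.0159, 0.1317]
orientation: [-180.0, 0.0, -98.5]
force: [0.0, -0.7, -0.4]
opening: 0.0175
gripper_force: 30.0
```

Call:
apply_moves(
  targets=[
    {"travel": [0,0,1],"roll": 0,"jaw": 10},
    {"travel": [0,0,0],"roll": 0,"jaw": 10},
    {"travel": [0,0,0],"roll": 0,"jaw": 20},
    {"travel": [0,0,0],"roll": 0,"jaw": 24},
    {"travel": [0,0,0],"roll": 0,"jaw": 32},
    {"travel": [0,0,0],"roll": 0,"jaw": 40},
    {"travel": [0,0,0],"roll": 0,"jaw": 40},
  ],
)

```text
clock: 14.15
tool_pos: [0.689, 0.0159, 0.1304]
orientation: [180.0, -0.0, -98.5]
force: [0.6, 0.3, -0.1]
opening: 0.0384
gripper_force: 0.0
```

Call:
apply_moves(
  targets=[
    {"travel": [0,0,-8],"roll": 0,"jaw": 40},
    {"travel": [0,0,-15],"roll": 0,"jaw": 40},
    {"travel": [0,0,-20],"roll": 0,"jaw": 40},
    {"travel": [0,0,-30],"roll": 0,"jaw": 40},
    {"travel": [0,0,-40],"roll": 0,"jaw": 40},
    {"travel": [0,0,-40],"roll": 0,"jaw": 40},
    {"travel": [40,0,0],"roll": 0,"jaw": 40},
    {"travel": [0,0,0],"roll": 0,"jaw": 40},
  ],
)

```text
clock: 14.95
tool_pos: [0.6831, -0.0263, 0.2874]
orientation: [-179.7, 0.1, -98.5]
force: [0.1, 0.2, -0.8]
opening: 0.0403
gripper_force: 0.0
```

```bash
python3 - <<'E'
from h import *
s,cs=shot("side"); t,ct=shot("top"); w,cw=shot("wrist"); o=ctrl.get_obs(); print(o["clock"],o["tool_pos"],o["force"],o["opening"])
C=np.array([.6911,.0344]); d=np.array([.1473,.9891])
for n,im,cam in(("side",s,cs),("top",t,ct),("wrist",w,cw)):
    hs=cv2.cvtColor(im,cv2.COLOR_RGB2HSV); m=(hs[...,2]<130)&(hs[...,1]>110)&(hs[...,0]<12)
    for q in(-.09,.1):
        p=proj(cam,[np.r_[C+q*d,.123]])[0]; b=blob(m,p); bx=box(b); P=plane(cam,bx,.123)[:,:2]-C
        print(n,q,p,b.sum(),"rack x,y mm",(1e3*np.c_[P@[d[1],-d[0]],P@d]).round(0).tolist())
    f=(hs[...,1]<45)&(hs[...,2]>60); p=proj(cam,[np.r_[C+.029*d,.126]])[0]; print("frame top pred",p)
    for dy in range(-30,100,10): 
        i,j=proj(cam,[np.r_[C+.001*dy*d,.1265]])[0].round().astype(int)
        if 0<=j<400 and 0<=i<640: print(dy,hs[j,i].tolist(),end=" ")
    print()
E
```

```text
15.1 [ 0.683  -0.0238  0.2844] [-0.1699  0.6627 -0.8528] 0.039911627398600255
side -0.09 [409.2584 229.7984] 425 rack x,y mm [[-11.0, 8.0], [10.0, 13.0], [7.0, -168.0], [-11.0, -171.0]]
side 0.1 [398.6446 174.1996] 145 rack x,y mm [[-11.0, 144.0], [8.0, 149.0], [7.0, 59.0], [-11.0, 55.0]]
frame top pred [402.475  192.4541]
-30 [11, 174, 41] -20 [10, 163, 39] -10 [10, 172, 49] 0 [9, 154, 38] 10 [11, 61, 88] 20 [16, 16, 177] 30 [19, 16, 179] 40 [18, 17, 182] 50 [12, 57, 138] 60 [11, 170, 90] 70 [11, 172, 89] 80 [11, 172, 89] 90 [10, 170, 90] 
top -0.09 [389.1507 131.1066] 42 rack x,y mm [[-6.0, -129.0], [7.0, -130.0], [6.0, -157.0], [-8.0, -156.0]]
top 0.1 [323.6704 121.2127] 42 rack x,y mm [[-6.0, -129.0], [7.0, -130.0], [6.0, -157.0], [-8.0, -156.0]]
frame top pred [348.1856 124.542 ]
-30 [9, 83, 49] -20 [10, 135, 53] -10 [10, 112, 50] 0 [105, 24, 21] 10 [9, 73, 35] 20 [14, 80, 67] 30 [14, 82, 75] 40 [14, 81, 82] 50 [12, 81, 85] 60 [13, 85, 84] 70 [14, 81, 85] 80 [13, 81, 85] 90 [14, 82, 84] 
wrist -0.09 [318.0966 165.5005] 1021 rack x,y mm [[8.0, -145.0], [-8.0, -146.0], [-10.0, -54.0], [7.0, -54.0]]
wrist 0.1 [318.2914 328.9401] 246 rack x,y mm [[7.0, 55.0], [-9.0, 55.0], [-9.0, 78.0], [7.0, 78.0]]
frame top pred [318.2188 275.5217]
-30 [11, 102, 75] -20 [12, 108, 73] -10 [11, 118, 80] 0 [10, 106, 70] 10 [12, 62, 62] 20 [19, 25, 82] 30 [19, 23, 90] 40 [19, 26, 80] 50 [18, 32, 189] 60 [11, 147, 111] 70 [11, 146, 110] 80 [19, 131, 78] 90 [18, 38, 34]
```

The rod is centred to about 2 mm at seat height and spans both forks (about -157 to +150 mm). The steel frame hangs on it at about +30 mm, and the gripper is clear. Handing in.

```bash
python3 -c "
from plant import ctrl
print(ctrl.close_job())"
```

```text
the job is handed in; nothing more can be done
None
```

I've handed the job in, with no verdict returned: in the last camera check the rod lay in both forks of the rack with the square frame hanging about 30 mm from the middle, the gripper was clear, and the arm never went near the six-sided frame.

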